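# Close up the sawn blanks in the stock channel

### The job

Four sawn steel blanks stand nose to tail in the stock channel. From the tail, push the row along the channel as one, keeping the pieces together and without slamming it, until it is fully home against the end stop with no gaps; then push the keeper bar right round across the channel behind the last blank, until it is shut against its lug. It is all done by pushing with the fingertips: do not lift or tip any blank and leave the things round the channel alone.

Things in the scene. Friction and masses are not known exactly. Their poses are not given: they have to be found in the camera images.
- channel: Green steel channel bolted to the bench, 370 mm long, open on top. +x runs along it to the end stop, +y is the side of the keeper's pivot, z up. Origin on its centre line at bench height. Floor 30 mm above the bench; walls 4 mm thick, 33 mm apart inside, tops at 44 mm. Open tail end at x = -187 mm. Feet 110 mm wide (y), 5 mm thick, at x = -140 and +130 mm.
- stop_face (a point): Foot of the end stop's face, on the channel floor at its centre line: x = +175, y = 0, z = 30 mm in the channel's frame and axes. The stop is a plate 8 mm thick reaching 72 mm above the bench.
- lug (a point): Face of the small fixed lug against which the shut keeper rests, on the channel's -y side: x = -8, y = -26, z = 51 mm in the channel's frame; the lug's top is 59 mm above the bench.
- keeper (a joint): Angle q of the keeper bar (rad): 0 = shut, straight across the channel, at its hard stop; grows as it opens: pi/2 = pointing to the tail along the wall, more = outwards, most 2.3. Starts 1.7 to 2.1. From pivot to pin it points along (-sin q, -cos q) in the channel's x, y. Turns anticlockwise from above to shut. Stays where left; under 2 N at the pin. Shuts only with the row home, 4 mm behind it.
- keeper_pivot (a point): Pivot axis of the keeper, fixed on the channel's +y side: x = -16, y = +31 mm in the channel's frame, 48 mm above the bench (underside of the bar). Channel axes. The bolt head on it reaches 64 mm above the bench.
- keeper_pin (a point): Upright round finger pin on the keeper bar, 10 mm diameter, 60 mm from the pivot; the point is on its axis half-way up, 69 mm above the bench. The pin stands from 54 to 84 mm above the bench. The steel bar under it is 14 mm wide, lies 48 to 54 mm above the bench and ends 13 mm beyond the pin's axis.
- blank_1: Front blank of the row, nearest the stop: solid steel block 45 mm long (x, along the channel), 30 mm wide, 40 mm high, about 0.4 kg. Origin: centre of its underside. It stands on the channel floor, top 70 mm above the bench. Home against the stop its origin is at x = +152.5 mm in the channel's frame. Sliding the whole row takes roughly 6 to 14 N.
- blank_2: Second blank, the same as blank_1, touching its tail face.
- blank_3: Third blank, the same, touching blank_2.
- blank_4: Last blank, at the tail of the row, the same, touching blank_3. Its tail face, 22.5 mm behind its origin, is the one to push; it is clear of the walls from 44 to 70 mm above the bench. With the row home its origin is at x = +17.5 mm and its tail face at x = -5 mm in the channel's frame. It starts 50 to 110 mm short of that.
- offcut: Bystander: short offcut of the same bar, 28 x 30 x 40 mm high, standing on the bench beside the channel. Origin: centre of its underside.
- wrench: Bystander: open-ended wrench lying on the bench on the channel's -y side, about 180 mm long. Origin: underside, near its middle.
- tin: Bystander: bare metal tin, 60 mm diameter, 75 mm high, on the bench on the +y side. Origin: centre of its underside.
- square: Bystander: engineer's square lying on the bench on the +y side, stock 80 x 18 x 18 mm, blade 110 x 22 x 4 mm. Origin: underside, near its middle.
There are look-alikes about, which are no part of the job. Leave any black or brown look-alike of the blank_4 alone.

How it is judged:
By the outcome, as a careful person would: the job done as asked, in the order asked, and still so for the second after the job is handed in, with the robot touching nothing.
It also fails if it takes over 48 s, if anything falls off the work surface, if the arm or the gripper's body presses on something with over 40 N, if the wrist force passes 120 N, or if a joint passes its speed limit or range.

### The arm

A 6-joint arm with a two-finger parallel gripper is mounted at the origin on the work surface. World frame = base frame: x ahead of the robot, y to its left, z up, the work surface at z = 0. Lengths are in mm, angles in rad, forces in N, time in s.
With the tool pointing down it reaches from about 400 to 925 mm from the base axis. Payload 12.5 kg.
Tool frame: the origin (TCP) lies at the centre of the arm's flange, where the gripper is bolted on; the fingertips stand 190 mm ahead of it and the grasp point (between the pads) lies 171 mm ahead of it; z points along the fingers, y is the direction in which the jaws open and shut (so a half turn about z gives the same grasp; the last joint's range is limited). The gripper opens to 95 mm and grips with 3 to 60 N. Pads are 20 mm wide; open, the fingers measure 119 mm over their backs; the gripper's body (75 mm by 180 mm) begins 59 mm behind the grasp point.
Start: joints at [-1.288, 0.491, 1.559, -0, 1.092, -0.106], TCP at [236.943, -578.345, 404.761] pointing down, gripper open.
Joint ranges: [-3.1, 3.1], [-0.84, 2.19], [0.05, 2.79], [-1.13, 4.28], [0.06, 2.93], [-2.69, 2.69]. Speed limits (rad/s): [2.22, 2.22, 2.79, 3.14, 3.14, 3.14].

### API

Orientations are given as [roll, pitch, yaw] about the fixed x, y, z axes, in that order (R = Rz(yaw) Ry(pitch) Rx(roll)).
In Python, from cell import env gives the robot as it stands.
- The arm moves only by the shell command python3 -m pendant 'ROWS'. ROWS is JSON, a list of rows, each an object of numbers: "x", "y", "z": the shift along the tool's x, y, z in units of 150 mm (1.0 is 150 mm); "rx", "ry", "rz": the turn, a rotation vector about the tool's x, y, z in units of 45 degrees (1.0 is 45 degrees); "jaw": the opening, from 0 (shut) to 1 (fully open). In form: [{"x": .., "y": .., "z": .., "rx": .., "ry": .., "rz": .., "jaw": ..}, ...]. A call has 1 to 10 rows; each row is the pose to reach, as a shift and turn from the pose commanded when the call began, along the tool's axes at that moment; what a row does not reach only later rows make up. A row lasts 1/8 s, in which the tool goes at most 62.5 mm and 10.7 degrees, less where a joint would pass 70% of its speed; a pose out of reach is approached as far as the arm can. A call with a number of a shift or a turn outside -1 to 1 is refused whole. A call with a gripper value outside its range is refused whole. The fingers move at their own pace and stop on an object; the grip force is fixed at half the most. Time passes only in rows, so rows that repeat a pose let the fingers close. It gives the time, the measured TCP pose, the force and the opening at its end, in the units of the state.
- env.state(): the state, without advancing time (a new reading comes with each control period).
- env.read_camera(name): name is "side" or "top"; returns a dict with "img" (384x512x3 uint8, red, green, blue), "fx", "fy", "cx", "cy" (pixels), "D" ([k1, k2, p1, p2, k3] as OpenCV has them; the pictures are not rectified), "rvec" (rotation vector, rad) and "tvec" (3), from world to camera coordinates, as OpenCV has them. Camera axes: x right, y down, z forward; pixel columns grow to the right and rows downward; lengths in mm; the calibration is good to about 2 mm. A picture is of the moment at which its call begins. There is no depth.
- env.job_done(): hands the job in, once; it reports no verdict.
The state is a dict: "t": time; "joints": joint angles; "qvel": joint speeds; "tau": joint torques, N m; "eef_pos": TCP position; "tcp_rot": TCP orientation; "ft_force": force on the tool from outside, world axes, zero at the start; "moment": the same for the moment, N m; "opening": opening from 0.0 (shut) to 1.0 (fully open).
Only numpy, scipy, OpenCV 4.12 (cv2) and the standard library are available. Lean on these libraries where they do the work, as an engineer would, in place of code of your own. Each camera call takes 0.05 s, during which the arm holds its last target.

## Working session

There is one attempt and no reset: what is moved stays moved. The work goes in short steps, Python scripts to look and compute and a shell command to move; the robot and the scene stay as the last step left them, time stands still between calls to the robot, and variables do not carry over. Pictures are saved under pics/ and viewed, and the job is handed in when it is done.

```bash
ls; mkdir -p pics; python3 - <<'E'
from cell import env
import cv2,numpy as np
for n in("side","top"):
    c=env.read_camera(n); np.savez("pics/%s0.npz"%n,**c)
    cv2.imwrite("pics/%s0.png"%n,c["img"][...,::-1])
    print(n,c["fx"],c["fy"],c["cx"],c["cy"],c["D"],c["rvec"],c["tvec"], -cv2.Rodrigues(np.array(c["rvec"]))[0].T@np.array(c["tvec"]))
print(env.state())
E
```

```text
pics
side 430.1406108478116 430.1406108478116 257.9201953975183 193.83389527002998 [-0.13332607  0.          0.          0.          0.        ] [ 0.77435224 -2.64414825  1.00278954] [496.57037132 242.64984464 687.35524544] [262.47183484 497.86133631 679.08831526]
top 415.0707706778827 415.0707706778827 254.9465728699189 192.55290454256303 [-0.08956506  0.          0.          0.          0.        ] [ 2.14024206 -2.17755694  0.12346302] [ 42.75964679 576.93531721 921.85463177] [465.17816113  30.32569813 983.4573403 ]
{'t': 0.1, 'joints': array([-1.28758646e+00,  4.91499603e-01,  1.55939059e+00,  3.79663885e-06,
        1.09166793e+00, -1.05586800e-01]), 'qvel': array([-0.0021801 , -0.00086882, -0.00207354, -0.00111434, -0.00045251,
       -0.00051179]), 'tau': array([ 3.62025989e-03, -6.13621902e+01, -2.58604646e+01,  6.94543286e-02,
        4.70086711e-02, -5.25947780e-05]), 'eef_pos': array([ 236.94398178, -578.31807053,  404.21916873]), 'tcp_rot': array([-3.14063292e+00, -1.05100125e-04,  3.88794864e-01]), 'ft_force': array([0.01585808, 0.47367851, 0.00697244]), 'moment': array([ 0.00398292, -0.02271182,  0.03777006]), 'opening': 0.9974403331585835}
```

View pics/top0.png

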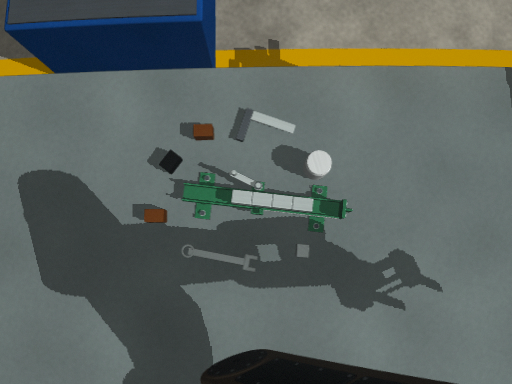

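View pics/side0.png

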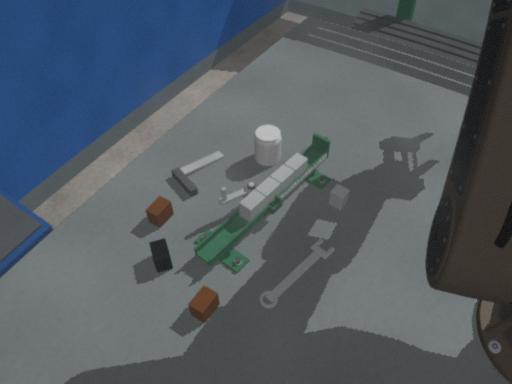

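The top view has the channel with its tail at about (185,191), its stop at (347,209) and the row from x=232 to 313. The keeper is on the far side, pivot about (259,185) and pin about (234,174). I'll take close crops next.

```bash
cat > h.py <<'E'
import cv2,numpy as np
def load(n,i=0): return dict(np.load(f"pics/{n}{i}.npz"))
def K(c): return np.array([[c["fx"],0,c["cx"]],[0,c["fy"],c["cy"]],[0,0,1]],float)
def ray(c,uv):
    p=cv2.undistortPoints(np.array(uv,float).reshape(-1,1,2),K(c),c["D"]).reshape(-1,2)
    R=cv2.Rodrigues(c["rvec"])[0]; o=-R.T@c["tvec"]
    return o,np.c_[p,np.ones(len(p))]@R
def plane(c,uv,z):
    o,d=ray(c,uv); return o+d*((z-o[2])/d[:,2])[:,None]
def proj(c,P): return cv2.projectPoints(np.array(P,float).reshape(-1,1,3),c["rvec"],c["tvec"],K(c),c["D"])[0].reshape(-1,2)
def tri(c1,u1,c2,u2):
    o1,d1=ray(c1,[u1]);o2,d2=ray(c2,[u2]);d1=d1[0]/np.linalg.norm(d1);d2=d2[0]/np.linalg.norm(d2)
    s=np.linalg.lstsq(np.c_[d1,-d2],o2-o1,rcond=None)[0]
    a=o1+d1*s[0];b=o2+d2*s[1]; return (a+b)/2,np.linalg.norm(a-b)
def crop(c,x,y,w,h,s,f):
    cv2.imwrite(f,cv2.resize(c["img"][y:y+h,x:x+w,::-1],None,fx=s,fy=s,interpolation=cv2.INTER_CUBIC))
E
python3 - <<'E'
from h import *
crop(load("top"),165,150,200,90,4,"pics/t1.png"); crop(load("side"),185,120,160,150,4,"pics/s1.png")
E
```

```text
(no output)
```

View pics/t1.png

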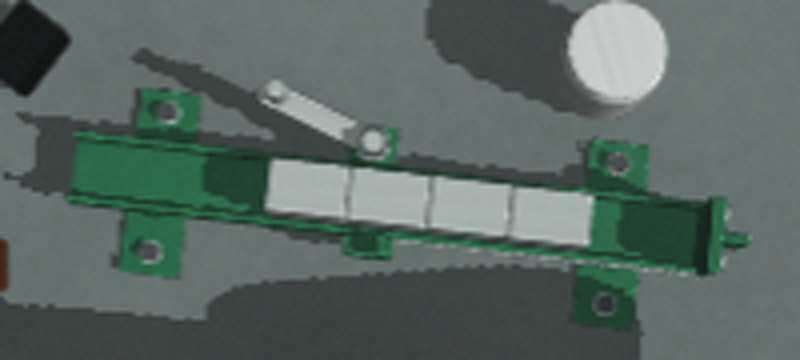

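View pics/s1.png

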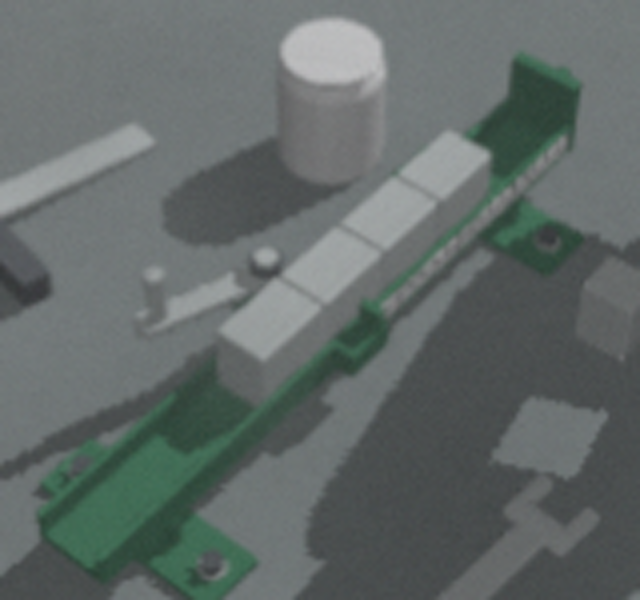

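Top crop: the row's tail edge is at crop x≈267, its front at ≈590, and the bolt head is at (373,141) with the pin top at (276,91). The side crop shows the pin top at (154,272), the bolt head at (265,257) and the lug at (370,335). Now I'll measure these.

```bash
python3 - <<'E'
from h import *
t=load("top");s=load("side")
def px(x0,y0,k,p): return [x0+(p[0]+.5)/k-.5,y0+(p[1]+.5)/k-.5]
T=lambda *p:px(165,150,4,p); S=lambda *p:px(185,120,4,p)
img=t["img"].astype(int)
m=((img.min(2)>165)).astype(np.uint8)
m[:185]=0;m[215:]=0;m[:,:225]=0;m[:,320:]=0
cs=cv2.findContours(m,0,1)[0];
pts=np.vstack([c for c in cs if cv2.contourArea(c)>20]).reshape(-1,2)
r=cv2.minAreaRect(pts.astype(np.float32)); print("rect",r)
w=plane(t,cv2.boxPoints(r),70); print("row top corners",w.round(1), [np.linalg.norm(w[i]-w[i-1]).round(1) for i in range(4)])
# channel green mask at z=44: outer edge walls
pv=tri(t,T(373,141),s,S(265,257)); pn=tri(t,T(276,91),s,S(154,272))
print("bolt",pv,"pin",pn,np.linalg.norm((pv[0]-pn[0])[:2]))
print("bolt64",plane(t,[T(373,141)],64),plane(s,[S(265,257)],64),"pin84",plane(t,[T(276,91)],84),plane(s,[S(154,272)],84))
# stop top: both ends crop in top ; face line
print("stop top face ends z72",plane(t,[T(712,198),T(704,272)],72), plane(s,[S(513,60),S(576,92)],72))
print("tail wall tops z44",plane(t,[T(76,134),T(70,200)],44), plane(s,[S(42,517),S(103,577)],44))
print("tail top edge side z70",plane(s,[S(221,332),S(264,359)],70),"top",plane(t,[T(268,158),T(266,212)],70))
print("front top",plane(s,[S(450,131),S(491,157)],70),plane(t,[T(594,196),T(590,246)],70))
E
```

```text
rect ((272.1087646484375, 200.22409057617188), (79.51093292236328, 11.959115982055664), 6.581944942474365)
row top corners [[554.1  83.9  70. ]
 [580.5  80.6  70. ]
 [557.1 -94.   70. ]
 [530.8 -90.1  70. ]] [np.float64(175.6), np.float64(26.6), np.float64(176.2), np.float64(26.6)]
bolt (array([590.8627353 ,  25.62806592,  63.23718696]), np.float64(1.021738577208264)) pin (array([616.88274854,  78.65853551,  85.9132544 ]), np.float64(0.18655978580025842)) 59.070058350744965
bolt64 [[591.21676989  25.86503387  64.        ]] [[589.97402045  26.02614075  64.        ]] pin84 [[617.12319908  78.71547457  84.        ]] [[618.11576479  77.34038916  84.        ]]
stop top face ends z72 [[ 555.04536477 -161.15101025   72.        ]
 [ 514.18827283 -155.05863119   72.        ]] [[ 552.88809883 -161.16331402   72.        ]
 [ 512.45423412 -156.18742404   72.        ]]
tail wall tops z44 [[601.05930741 195.93025874  44.        ]
 [563.0820113  199.24834008  44.        ]] [[597.32713475 196.354661    44.        ]
 [555.39894545 206.77990875  44.        ]]
tail top edge side z70 [[577.75318373  81.47159548  70.        ]
 [551.82835086  84.33942233  70.        ]] top [[581.90848476  84.31369102  70.        ]
 [551.84151329  85.73549339  70.        ]]
front top [[555.01264938 -95.49310035  70.        ]
 [527.71956657 -89.7223132   70.        ]] [[557.53704247 -95.9147993   70.        ]
 [529.85192487 -92.79317383  70.        ]]
```

Channel frame estimate: origin about (557.4, 14.5), +x yaw about -97.6°. The tail face is at x≈-70, leaving about 65 mm of travel, and q≈1.91. The bolt head and the stop agree to within about 1 mm, and the pin-to-pivot distance measures 59 against the stated 60.

Things that could be mistaken for blank_4, in top pixels: the silver row's tail block (242,197), brown blocks (203,131) and (155,215), a black block (171,161), and the silver offcut (303,251) with a light patch next to it. I choose the tail block standing in the channel at (242,197). The t1 crop confirms it: four silver tops touching, total length 176–180 mm.

Next is the transit, jaw shut.

```bash
python3 -m pendant '[{"x":0.957,"y":-0.865,"jaw":0},{"x":0.957,"y":-0.865,"jaw":0},{"x":0.957,"y":-0.865,"jaw":0},{"x":0.957,"y":-0.865,"jaw":0}]'
python3 -m pendant '[{"x":0.957,"y":-0.865,"jaw":0},{"x":0.957,"y":-0.865,"jaw":0},{"x":0.957,"y":-0.865,"jaw":0},{"x":0.957,"y":-0.865,"jaw":0}]'
python3 -m pendant '[{"x":0.957,"y":-0.865,"jaw":0},{"x":0.957,"y":-0.865,"jaw":0},{"x":0.957,"y":-0.865,"jaw":0},{"x":0.957,"y":-0.865,"jaw":0}]'
```

```text
invalid input
invalid input
invalid input
```

```bash
python3 -m pendant '[{"x":0.957,"y":-0.865,"z":0,"rx":0,"ry":0,"rz":0,"jaw":0},{"x":0.957,"y":-0.865,"z":0,"rx":0,"ry":0,"rz":0,"jaw":0},{"x":0.957,"y":-0.865,"z":0,"rx":0,"ry":0,"rz":0,"jaw":0},{"x":0.957,"y":-0.865,"z":0,"rx":0,"ry":0,"rz":0,"jaw":0}]'
```

```text
t: 0.6
eef_pos: [321.7, -401.0, 404.9]
tcp_rot: [-3.141, -0.0, 0.392]
ft_force: [-0.3, -0.1, 0.7]
opening: 0.634
```

```bash
python3 -m pendant '[{"x":0.957,"y":-0.865,"z":0,"rx":0,"ry":0,"rz":0,"jaw":0},{"x":0.957,"y":-0.865,"z":0,"rx":0,"ry":0,"rz":0,"jaw":0},{"x":0.957,"y":-0.865,"z":0,"rx":0,"ry":0,"rz":0,"jaw":0},{"x":0.957,"y":-0.865,"z":0,"rx":0,"ry":0,"rz":0,"jaw":0}]'
python3 -m pendant '[{"x":0.957,"y":-0.865,"z":0,"rx":0,"ry":0,"rz":0,"jaw":0},{"x":0.957,"y":-0.865,"z":0,"rx":0,"ry":0,"rz":0,"jaw":0},{"x":0.957,"y":-0.865,"z":0,"rx":0,"ry":0,"rz":0,"jaw":0},{"x":0.957,"y":-0.865,"z":0,"rx":0,"ry":0,"rz":0,"jaw":0}]'
python3 -m pendant '[{"x":0.957,"y":-0.865,"z":0.4,"rx":0,"ry":0,"rz":-0.9,"jaw":0},{"x":0.957,"y":-0.865,"z":0.4,"rx":0,"ry":0,"rz":-0.9,"jaw":0},{"x":0.957,"y":-0.865,"z":0.4,"rx":0,"ry":0,"rz":-0.9,"jaw":0},{"x":0.957,"y":-0.865,"z":0.4,"rx":0,"ry":0,"rz":-0.9,"jaw":0},{"x":0.957,"y":-0.865,"z":0.4,"rx":0,"ry":0,"rz":-0.9,"jaw":0}]'
```

```text
t: 1.1
eef_pos: [405.2, -227.2, 404.8]
tcp_rot: [-3.141, -0.0, 0.393]
ft_force: [-1.1, -0.7, 0.6]
opening: 0.215
t: 1.6
eef_pos: [489.2, -53.3, 404.5]
tcp_rot: [3.141, -0.0, 0.392]
ft_force: [0.6, 0.2, 0.1]
opening: 0.008
t: 2.22
eef_pos: [572.2, 118.6, 343.8]
tcp_rot: [-3.141, 0.001, 1.095]
ft_force: [-0.4, -0.8, 0.1]
opening: 0.004
```

```bash
python3 -m pendant '[{"x":0,"y":0,"z":0.2,"rx":0,"ry":0,"rz":-0.437,"jaw":0},{"x":0,"y":0,"z":0.2,"rx":0,"ry":0,"rz":-0.437,"jaw":0},{"x":0,"y":0,"z":0.2,"rx":0,"ry":0,"rz":-0.437,"jaw":0}]'
python3 - <<'E'
from h import *
from cell import env
for n in("side","top"):
    c=env.read_camera(n); np.savez("pics/%s1.npz"%n,**c)
st=env.state();p=st["eef_pos"];print(p,st["tcp_rot"])
crop(load("top",1),150,130,220,110,3.6,"pics/t2.png"); crop(load("side",1),150,90,200,150,4,"pics/s2.png")
for n in("side","top"):print(n,proj(load(n,1),[p-[0,0,190]]))
E
```

```text
t: 2.6
eef_pos: [571.7, 117.6, 315.0]
tcp_rot: [3.141, 0.0, 1.433]
ft_force: [0.7, 0.2, -0.2]
opening: 0.005
[571.70472965 118.20409143 315.29219212] [ 3.14066700e+00 -1.05108774e-05  1.43197486e+00]
side [[229.38155934 196.86260242]]
top [[213.84426187 190.93040206]]
```

View pics/t2.png

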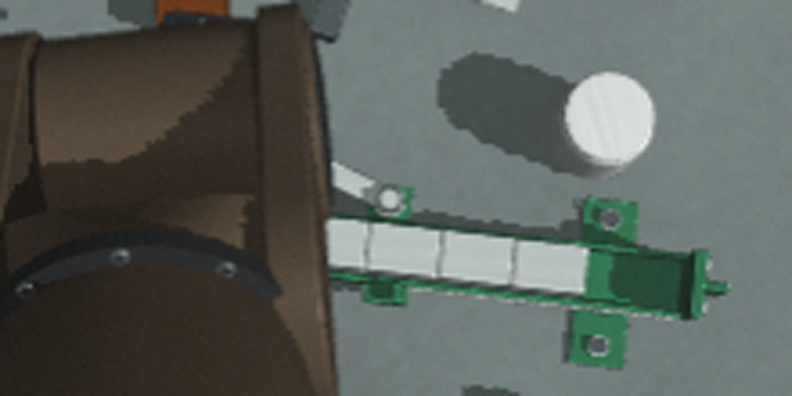

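View pics/s2.png

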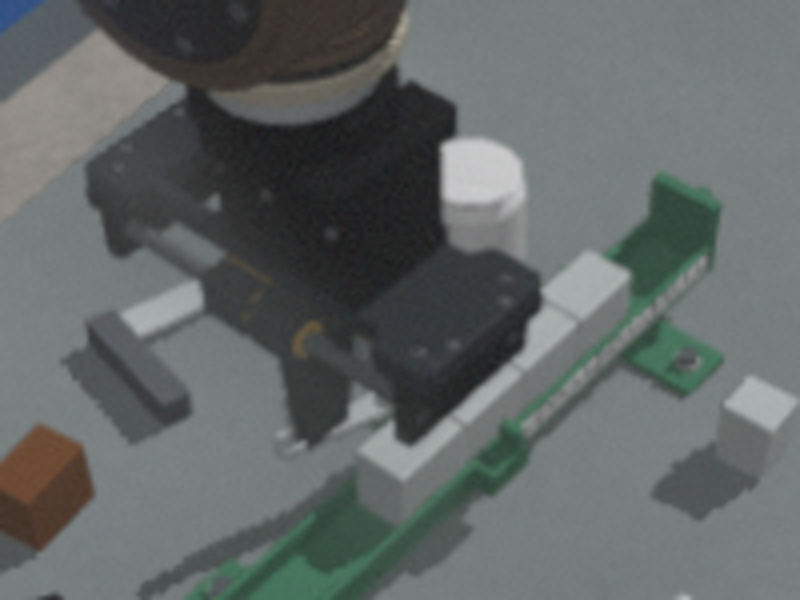

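The side crop puts the shut fingertips at (320,435), at the predicted pixel to within about 2 px and clear behind the row. Now I lower them to about 52 mm.

```bash
python3 -m pendant '[{"x":0,"y":0,"z":0.25,"rx":0,"ry":0,"rz":0,"jaw":0},{"x":0,"y":0,"z":0.4,"rx":0,"ry":0,"rz":0,"jaw":0},{"x":-0.04,"y":0,"z":0.487,"rx":0,"ry":0,"rz":0,"jaw":0},{"x":-0.08,"y":0,"z":0.487,"rx":0,"ry":0,"rz":0,"jaw":0},{"x":-0.09,"y":0,"z":0.487,"rx":0,"ry":0,"rz":0,"jaw":0},{"x":-0.1,"y":0,"z":0.487,"rx":0,"ry":0,"rz":0,"jaw":0}]'
python3 - <<'E'
from h import *
from cell import env
for n in("side",):
    c=env.read_camera(n); np.savez("pics/%s2.npz"%n,**c)
crop(load("side",2),190,120,160,150,4,"pics/s3.png")
E
```

```text
t: 3.45
eef_pos: [569.7, 104.5, 242.6]
tcp_rot: [3.14, -0.0, 1.438]
ft_force: [-0.6, -0.2, 0.4]
opening: 0.005
```

View pics/s3.png

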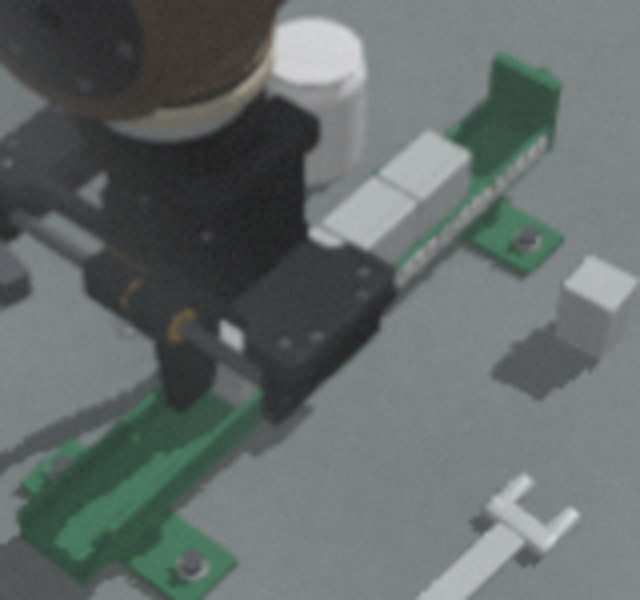

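The side crop has the fingertips at (190,405), between the walls just behind the tail face at about (235,385). I'll creep forward.

```bash
python3 -m pendant '[{"x":-0.013,"y":0,"z":0,"rx":0,"ry":0,"rz":0,"jaw":0},{"x":-0.026,"y":0,"z":0,"rx":0,"ry":0,"rz":0,"jaw":0},{"x":-0.039,"y":0,"z":0,"rx":0,"ry":0,"rz":0,"jaw":0},{"x":-0.048,"y":0,"z":0,"rx":0,"ry":0,"rz":0,"jaw":0}]'
python3 -m pendant '[{"x":-0.007,"y":0,"z":0,"rx":0,"ry":0,"rz":0,"jaw":0},{"x":-0.014,"y":0,"z":0,"rx":0,"ry":0,"rz":0,"jaw":0}]'
```

```text
t: 4.0
eef_pos: [568.6, 97.5, 241.6]
tcp_rot: [-3.142, 0.0, 1.439]
ft_force: [-0.1, 0.7, -1.0]
opening: 0.002
t: 4.25
eef_pos: [568.4, 95.7, 241.7]
tcp_rot: [3.141, -0.0, 1.439]
ft_force: [0.3, 7.1, 0.2]
opening: 0.005
```

```bash
python3 -m pendant '[{"x":-0.008,"y":0,"z":0,"rx":0,"ry":0,"rz":0,"jaw":0},{"x":-0.016,"y":0,"z":0,"rx":0,"ry":0,"rz":0,"jaw":0}]'
```

```text
t: 4.5
eef_pos: [568.1, 93.8, 241.7]
tcp_rot: [3.141, -0.001, 1.439]
ft_force: [0.8, 7.5, -0.1]
opening: 0.007
```

Contact, and the row slides at about 7.5 N. By estimate about 62 mm remains. I'll push at about 20 mm/s.

```bash
python3 -m pendant '[{"x":-0.012,"y":0,"z":0,"rx":0,"ry":0,"rz":0,"jaw":0},{"x":-0.028,"y":0,"z":0,"rx":0,"ry":0,"rz":0,"jaw":0},{"x":-0.044,"y":0,"z":0,"rx":0,"ry":0,"rz":0,"jaw":0},{"x":-0.06,"y":0,"z":0,"rx":0,"ry":0,"rz":0,"jaw":0},{"x":-0.076,"y":0,"z":0,"rx":0,"ry":0,"rz":0,"jaw":0},{"x":-0.092,"y":0,"z":0,"rx":0,"ry":0,"rz":0,"jaw":0},{"x":-0.108,"y":0,"z":0,"rx":0,"ry":0,"rz":0,"jaw":0},{"x":-0.124,"y":0,"z":0,"rx":0,"ry":0,"rz":0,"jaw":0},{"x":-0.136,"y":0,"z":0,"rx":0,"ry":0,"rz":0,"jaw":0},{"x":-0.144,"y":0,"z":0,"rx":0,"ry":0,"rz":0,"jaw":0}]'
python3 -c "
from h import *
from cell import env
c=env.read_camera('side'); np.savez('pics/side3.npz',**c)
crop(load('side',3),190,120,160,150,4,'pics/s4.png')"
```

```text
t: 5.75
eef_pos: [565.3, 72.3, 241.7]
tcp_rot: [3.141, -0.001, 1.439]
ft_force: [1.4, 8.3, -0.2]
opening: 0.003
```

View pics/s4.png

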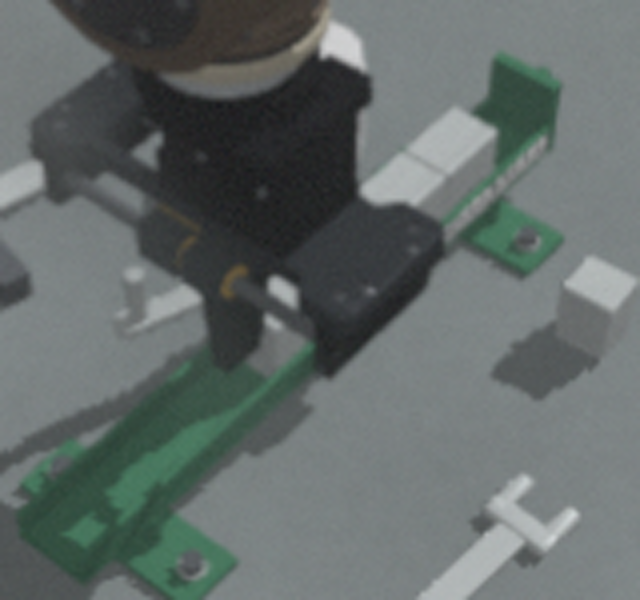

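The side crop shows the row moving together, with its front now at (490,125) and the seams tight. I keep pushing.

```bash
python3 -m pendant '[{"x":-0.012,"y":0,"z":0,"rx":0,"ry":0,"rz":0,"jaw":0},{"x":-0.028,"y":0,"z":0,"rx":0,"ry":0,"rz":0,"jaw":0},{"x":-0.044,"y":0,"z":0,"rx":0,"ry":0,"rz":0,"jaw":0},{"x":-0.06,"y":0,"z":0,"rx":0,"ry":0,"rz":0,"jaw":0},{"x":-0.076,"y":0,"z":0,"rx":0,"ry":0,"rz":0,"jaw":0},{"x":-0.092,"y":0,"z":0,"rx":0,"ry":0,"rz":0,"jaw":0},{"x":-0.108,"y":0,"z":0,"rx":0,"ry":0,"rz":0,"jaw":0},{"x":-0.124,"y":0,"z":0,"rx":0,"ry":0,"rz":0,"jaw":0},{"x":-0.14,"y":0,"z":0,"rx":0,"ry":0,"rz":0,"jaw":0},{"x":-0.154,"y":0,"z":0,"rx":0,"ry":0,"rz":0,"jaw":0}]'
python3 -m pendant '[{"x":-0.012,"y":0,"z":0,"rx":0,"ry":0,"rz":0,"jaw":0},{"x":-0.024,"y":0,"z":0,"rx":0,"ry":0,"rz":0,"jaw":0},{"x":-0.036,"y":0,"z":0,"rx":0,"ry":0,"rz":0,"jaw":0},{"x":-0.046,"y":0,"z":0,"rx":0,"ry":0,"rz":0,"jaw":0},{"x":-0.052,"y":0,"z":0,"rx":0,"ry":0,"rz":0,"jaw":0}]'
```

```text
t: 7.05
eef_pos: [562.2, 49.4, 241.7]
tcp_rot: [3.141, -0.001, 1.439]
ft_force: [1.3, 7.6, -0.9]
opening: 0.008
t: 7.68
eef_pos: [561.2, 41.7, 241.7]
tcp_rot: [3.141, -0.001, 1.439]
ft_force: [0.7, 8.7, -0.4]
opening: 0.005
```

```bash
python3 -c "
from h import *
from cell import env
c=env.read_camera('side'); np.savez('pics/side4.npz',**c)
c=env.read_camera('top'); np.savez('pics/top4.npz',**c)
crop(load('side',4),190,120,160,150,4,'pics/s5.png');crop(load('top',4),230,150,140,100,5,'pics/t5.png')"
```

```text
(no output)
```

View pics/s5.png

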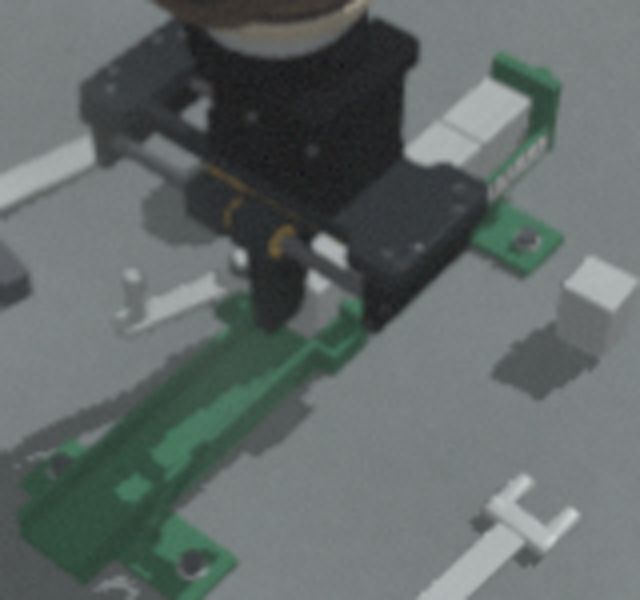

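View pics/t5.png

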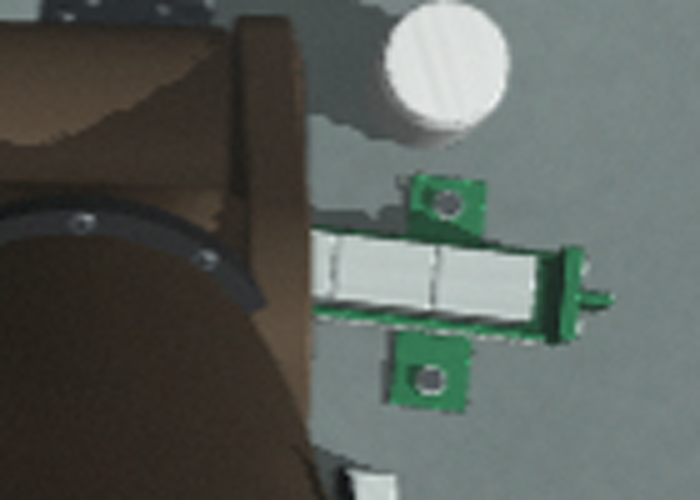

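The top crop has the front edge at x≈535 and the stop at ≈560, a gap of about 10 mm. That agrees with the dead reckoning. I'll go slower from here.

```bash
python3 -m pendant '[{"x":-0.008,"y":0,"z":0,"rx":0,"ry":0,"rz":0,"jaw":0},{"x":-0.016,"y":0,"z":0,"rx":0,"ry":0,"rz":0,"jaw":0},{"x":-0.024,"y":0,"z":0,"rx":0,"ry":0,"rz":0,"jaw":0},{"x":-0.032,"y":0,"z":0,"rx":0,"ry":0,"rz":0,"jaw":0},{"x":-0.038,"y":0,"z":0,"rx":0,"ry":0,"rz":0,"jaw":0},{"x":-0.042,"y":0,"z":0,"rx":0,"ry":0,"rz":0,"jaw":0}]'
python3 -m pendant '[{"x":-0.003,"y":0,"z":0,"rx":0,"ry":0,"rz":0,"jaw":0},{"x":-0.006,"y":0,"z":0,"rx":0,"ry":0,"rz":0,"jaw":0},{"x":-0.009,"y":0,"z":0,"rx":0,"ry":0,"rz":0,"jaw":0}]'
```

```text
t: 8.52
eef_pos: [560.4, 35.5, 241.7]
tcp_rot: [3.141, -0.001, 1.439]
ft_force: [1.0, 9.1, -0.4]
opening: 0.005
t: 8.9
eef_pos: [560.2, 34.2, 241.7]
tcp_rot: [3.141, -0.001, 1.439]
ft_force: [1.5, 8.7, -0.5]
opening: 0.001
```

```bash
python3 -m pendant '[{"x":-0.003,"y":0,"z":0,"rx":0,"ry":0,"rz":0,"jaw":0},{"x":-0.006,"y":0,"z":0,"rx":0,"ry":0,"rz":0,"jaw":0},{"x":-0.009,"y":0,"z":0,"rx":0,"ry":0,"rz":0,"jaw":0}]'
```

```text
t: 9.28
eef_pos: [560.0, 32.8, 241.7]
tcp_rot: [3.141, -0.001, 1.439]
ft_force: [1.7, 8.6, 0.1]
opening: 0.006
```

```bash
python3 -m pendant '[{"x":-0.003,"y":0,"z":0,"rx":0,"ry":0,"rz":0,"jaw":0},{"x":-0.006,"y":0,"z":0,"rx":0,"ry":0,"rz":0,"jaw":0}]'
```

```text
t: 9.52
eef_pos: [559.9, 31.9, 241.7]
tcp_rot: [3.141, -0.001, 1.439]
ft_force: [1.8, 8.6, -0.5]
opening: 0.005
```

```bash
python3 -m pendant '[{"x":-0.003,"y":0,"z":0,"rx":0,"ry":0,"rz":0,"jaw":0},{"x":-0.006,"y":0,"z":0,"rx":0,"ry":0,"rz":0,"jaw":0}]'
```

```text
t: 9.78
eef_pos: [559.7, 31.1, 241.7]
tcp_rot: [3.141, -0.001, 1.439]
ft_force: [2.0, 9.0, 0.4]
opening: 0.005
```

```bash
python3 -m pendant '[{"x":-0.003,"y":0,"z":0,"rx":0,"ry":0,"rz":0,"jaw":0},{"x":-0.006,"y":0,"z":0,"rx":0,"ry":0,"rz":0,"jaw":0}]'
```

```text
t: 10.02
eef_pos: [559.6, 30.2, 241.7]
tcp_rot: [3.141, -0.001, 1.439]
ft_force: [1.6, 9.7, -0.5]
opening: 0.006
```

```bash
python3 -m pendant '[{"x":-0.003,"y":0,"z":0,"rx":0,"ry":0,"rz":0,"jaw":0},{"x":-0.006,"y":0,"z":0,"rx":0,"ry":0,"rz":0,"jaw":0}]'
```

```text
t: 10.28
eef_pos: [559.6, 29.9, 241.7]
tcp_rot: [3.141, -0.002, 1.438]
ft_force: [1.2, 18.2, -1.4]
opening: 0.004
```

```bash
python3 -m pendant '[{"x":-0.003,"y":0,"z":0,"rx":0,"ry":0,"rz":0,"jaw":0}]'
```

```text
t: 10.4
eef_pos: [559.5, 29.7, 241.7]
tcp_rot: [3.141, -0.002, 1.438]
ft_force: [3.2, 21.4, 0.1]
opening: 0.005
```

```bash
python3 -m pendant '[{"x":-0.003,"y":0,"z":0,"rx":0,"ry":0,"rz":0,"jaw":0}]'
```

```text
t: 10.52
eef_pos: [559.5, 29.6, 241.8]
tcp_rot: [3.141, -0.003, 1.438]
ft_force: [2.8, 25.6, 0.0]
opening: 0.004
```

Force rose to 25 N with no further motion, so the row is firm against the stop. I back off by 30 mm and check.

```bash
python3 -m pendant '[{"x":0.05,"y":0,"z":0,"rx":0,"ry":0,"rz":0,"jaw":0},{"x":0.2,"y":0,"z":0,"rx":0,"ry":0,"rz":0,"jaw":0},{"x":0.4,"y":0,"z":-0.3,"rx":0,"ry":0,"rz":0,"jaw":0},{"x":0.7,"y":0,"z":-0.5,"rx":0,"ry":0,"rz":0,"jaw":0},{"x":0.8,"y":0,"z":-0.5,"rx":0,"ry":0,"rz":0,"jaw":0}]'
python3 -c "
from h import *
from cell import env
c=env.read_camera('side'); np.savez('pics/side5.npz',**c)
c=env.read_camera('top'); np.savez('pics/top5.npz',**c)
crop(load('side',5),190,120,160,150,4,'pics/s6.png');crop(load('top',5),215,150,150,100,5,'pics/t6.png')"
```

```text
t: 11.15
eef_pos: [575.3, 148.5, 318.7]
tcp_rot: [3.137, -0.001, 1.441]
ft_force: [-0.5, -1.0, -0.1]
opening: 0.005
```

View pics/s6.png

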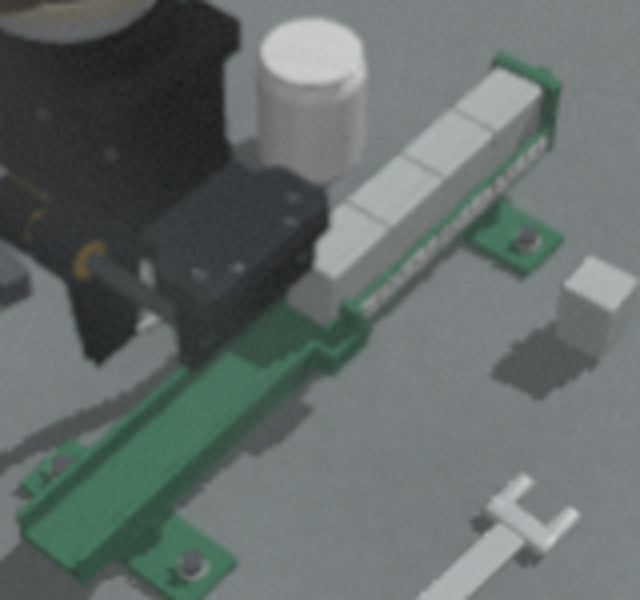

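View pics/t6.png

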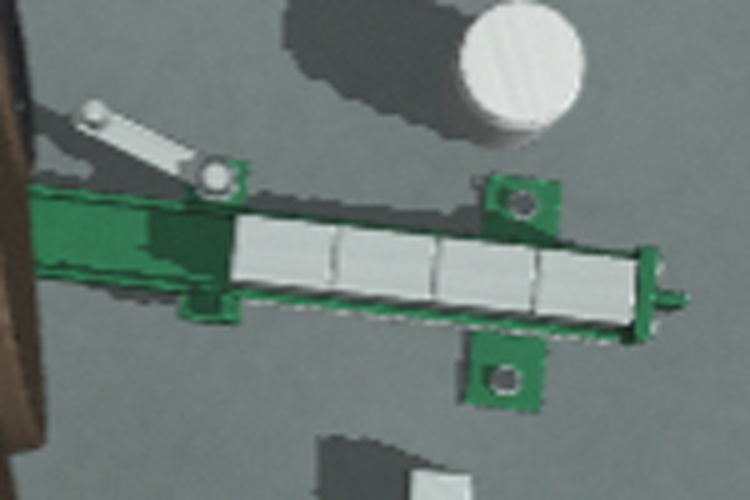

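The row sits against the stop with tight seams. The top crop shows its front at x≈637 touching the stop plate, the pin at (94,112) and the bolt head at (216,177), so the keeper hasn't moved. Next I plan the pin push.

```bash
cat > k.py <<'E'
import numpy as np, sys
from cell import env
from h import *
A=np.radians(-97.6); u=np.array([np.cos(A),np.sin(A)]); v=np.array([-u[1],u[0]]); O=np.array([557.4,14.5])
PV=O-16*u+31*v
def W(p): return O+p[0]*u+p[1]*v
def pin(q): return PV+60*(-np.sin(q)*u-np.cos(q)*v)
def tgt(q,gap,z):
    t=np.cos(q)*u-np.sin(q)*v
    return np.r_[pin(q)-t*(15+gap),z], A+np.pi-q
def rel(P,yaw,p0,y0):
    tx=np.array([np.cos(y0),np.sin(y0),0]);ty=np.array([np.sin(y0),-np.cos(y0),0])
    d=P-p0; dy=(yaw-y0+np.pi)%(2*np.pi)-np.pi
    return np.array([d@tx/150,d@ty/150,-d[2]/150,-dy/(np.pi/4)]).round(3)
E
python3 - <<'E'
from k import *
t=load("top",5);s=load("side",5)
P=lambda x,y:[215+(x+.5)/5-.5,150+(y+.5)/5-.5]
pw=plane(t,[P(94,112)],84)[0];bw=plane(t,[P(216,177)],64)[0]; print(pw,bw,PV)
d=(pw-bw)[:2]; print("q",np.arctan2(-d@u,-d@v),np.linalg.norm(d))
e=plane(t,[P(236,213),P(231,279),P(640,262),P(634,325)],70)[:,:2]
print("row edges ch",[((x-O)@u,(x-O)@v) for x in e])
st=env.state();p0=st["eef_pos"];y0=st["tcp_rot"][2];print(p0,y0,pin(1.907))
T,y=tgt(1.907,12,318.7);print(T,y,rel(T,y,p0,y0))
E
```

```text
[617.96681233  79.20119444  84.        ] [590.93774899  26.03770479  64.        ] [590.24378399  26.25950055]
q 1.9085074470233256 59.6399773369547
row edges ch [(np.float64(-5.140117949049117), np.float64(15.9203622699388)), (np.float64(-4.002227832509412), np.float64(-13.496834012102925)), (np.float64(175.33975002146204), np.float64(14.760007573700214)), (np.float64(175.26208872279977), np.float64(-13.393523831435296))]
[574.84376565 147.57210318 316.12454796] 1.4408109198454007 [617.35535517  79.78484696]
[641.44176105  67.58463993 318.7       ] -0.4688486963566725 [-0.471  0.509 -0.017  2.431]
```

The row edges come out at x = -4.6 and +175.3, against -5 and +175, so it's home. Now I move above the pin's outer side, turning the tool.

```bash
python3 -m pendant '[{"x":-0.471,"y":0.509,"z":0,"rx":0,"ry":0,"rz":1,"jaw":0},{"x":-0.471,"y":0.509,"z":0,"rx":0,"ry":0,"rz":1,"jaw":0},{"x":-0.471,"y":0.509,"z":0,"rx":0,"ry":0,"rz":1,"jaw":0},{"x":-0.471,"y":0.509,"z":0,"rx":0,"ry":0,"rz":1,"jaw":0},{"x":-0.471,"y":0.509,"z":0,"rx":0,"ry":0,"rz":1,"jaw":0}]'
python3 -m pendant '[{"x":0,"y":0,"z":0,"rx":0,"ry":0,"rz":1,"jaw":0},{"x":0,"y":0,"z":0,"rx":0,"ry":0,"rz":1,"jaw":0},{"x":0,"y":0,"z":0,"rx":0,"ry":0,"rz":1,"jaw":0},{"x":0,"y":0,"z":0,"rx":0,"ry":0,"rz":1,"jaw":0},{"x":0,"y":0,"z":0,"rx":0,"ry":0,"rz":1,"jaw":0}]'
python3 -m pendant '[{"x":0,"y":0,"z":0,"rx":0,"ry":0,"rz":0.43,"jaw":0},{"x":0,"y":0,"z":0,"rx":0,"ry":0,"rz":0.43,"jaw":0},{"x":0,"y":0,"z":0,"rx":0,"ry":0,"rz":0.43,"jaw":0}]'
python3 - <<'E'
from k import *
st=env.state();p0=st["eef_pos"];y0=st["tcp_rot"][2];print(st["joints"])
T,y=tgt(1.907,12,252);print(T,y,rel(T,y,p0,y0))
c=env.read_camera('side'); np.savez('pics/side6.npz',**c)
crop(c,150,90,200,150,4,'pics/s7.png')
E
```

```text
t: 11.88
eef_pos: [641.3, 65.1, 315.1]
tcp_rot: [-3.14, 0.002, 0.652]
ft_force: [-0.3, 0.0, -0.1]
opening: 0.006
t: 12.5
eef_pos: [641.4, 66.0, 315.9]
tcp_rot: [3.141, 0.001, -0.13]
ft_force: [-0.1, -0.0, 1.1]
opening: 0.001
t: 12.88
eef_pos: [641.4, 66.2, 316.3]
tcp_rot: [3.141, 0.001, -0.465]
ft_force: [0.2, 0.5, 0.1]
opening: 0.007
[ 5.41540405e-04  6.11397071e-01  1.59660638e+00 -1.98730016e-04
  9.34248067e-01  2.03623676e+00]
[641.44176105  67.58463993 252.        ] -0.4688486963566725 [-0.004 -0.008  0.428  0.005]
```

View pics/s7.png

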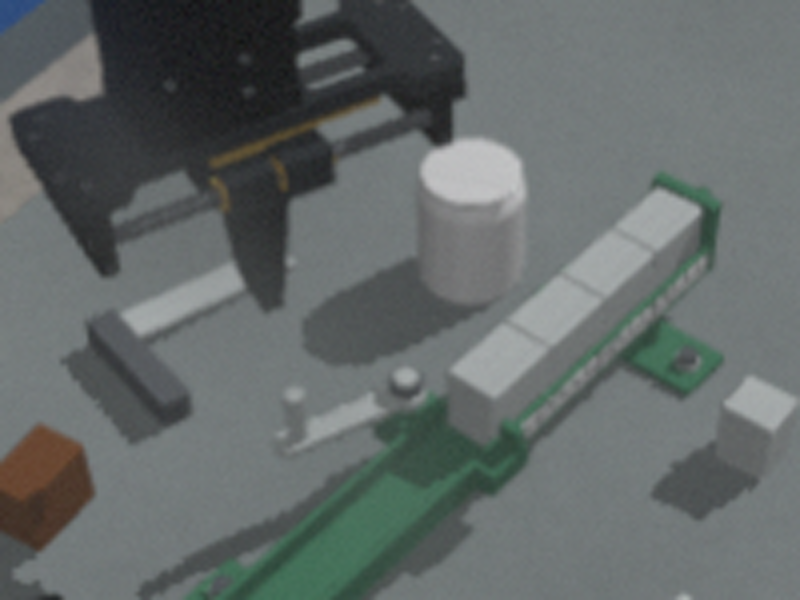

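The side crop shows the fingertip at (265,300), hovering on the outer side of the pin at (293,395), with nothing beneath it. I lower it beside the pin.

```bash
python3 -m pendant '[{"x":0,"y":-0.008,"z":0.2,"rx":0,"ry":0,"rz":0,"jaw":0},{"x":0,"y":-0.008,"z":0.4,"rx":0,"ry":0,"rz":0,"jaw":0},{"x":0,"y":-0.008,"z":0.428,"rx":0,"ry":0,"rz":0,"jaw":0},{"x":0,"y":-0.008,"z":0.428,"rx":0,"ry":0,"rz":0,"jaw":0}]'
python3 - <<'E'
from k import *
st=env.state();p0=st["eef_pos"];y0=st["tcp_rot"][2]
for q,g in [(1.907,8),(1.907,4),(1.907,1)]+[(1.907-.1*i,0) for i in range(1,8)]:
    T,y=tgt(q,g,252);print(q,rel(T,y,p0,y0))
c=env.read_camera('side'); np.savez('pics/side7.npz',**c)
crop(c,190,120,120,100,6,'pics/s8.png')
E
```

```text
t: 13.42
eef_pos: [642.3, 67.6, 252.9]
tcp_rot: [-3.142, -0.0, -0.467]
ft_force: [-0.5, 1.0, 1.2]
opening: 0.007
1.907 [-0.032  0.002  0.006  0.002]
1.907 [-0.058  0.002  0.006  0.002]
1.907 [-0.078  0.002  0.006  0.002]
1.807 [-0.126 -0.006  0.006 -0.125]
1.707 [-0.167 -0.01   0.006 -0.253]
1.607 [-0.208 -0.01   0.006 -0.38 ]
1.5070000000000001 [-0.249 -0.005  0.006 -0.507]
1.407 [-0.289  0.003  0.006 -0.635]
1.307 [-0.328  0.015  0.006 -0.762]
1.2069999999999999 [-0.366  0.032  0.006 -0.889]
```

View pics/s8.png

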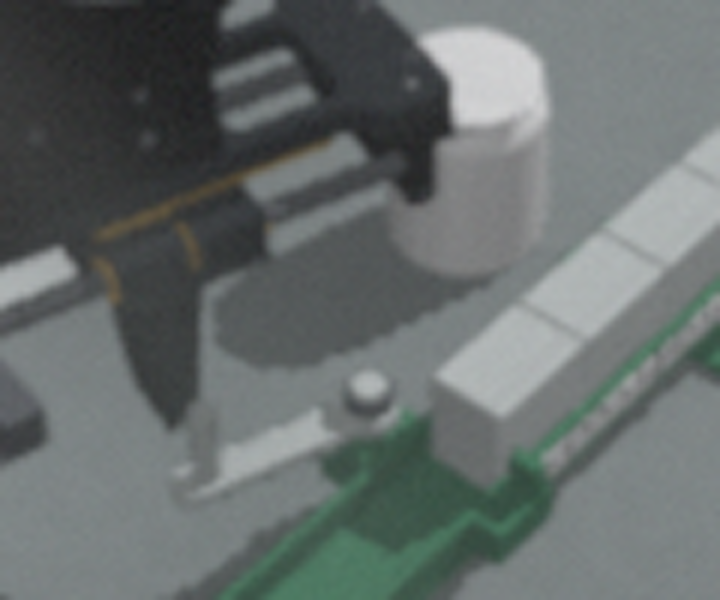

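The side crop has the fingertip at (180,425), just behind the pin at (203,430). I push the pin round.

```bash
python3 -m pendant '[{"x":-0.03,"y":0,"z":0.006,"rx":0,"ry":0,"rz":0,"jaw":0},{"x":-0.058,"y":0.002,"z":0.006,"rx":0,"ry":0,"rz":0,"jaw":0},{"x":-0.078,"y":0.002,"z":0.006,"rx":0,"ry":0,"rz":0,"jaw":0},{"x":-0.126,"y":-0.006,"z":0.006,"rx":0,"ry":0,"rz":-0.125,"jaw":0},{"x":-0.167,"y":-0.01,"z":0.006,"rx":0,"ry":0,"rz":-0.253,"jaw":0},{"x":-0.208,"y":-0.01,"z":0.006,"rx":0,"ry":0,"rz":-0.38,"jaw":0},{"x":-0.249,"y":-0.005,"z":0.006,"rx":0,"ry":0,"rz":-0.507,"jaw":0},{"x":-0.289,"y":0.003,"z":0.006,"rx":0,"ry":0,"rz":-0.635,"jaw":0}]'
python3 - <<'E'
from k import *
st=env.state();p0=st["eef_pos"];y0=st["tcp_rot"][2];print(y0,st["ft_force"])
for q in [1.407-.1*i for i in range(1,8)]:
    T,y=tgt(q,0,252);print(q,rel(T,y,p0,y0))
c=env.read_camera('side'); np.savez('pics/side8.npz',**c)
crop(c,190,120,120,100,6,'pics/s9.png')
E
```

```text
t: 14.48
eef_pos: [603.0, 86.9, 251.8]
tcp_rot: [3.141, -0.001, 0.033]
ft_force: [0.9, -1.1, 0.6]
opening: 0.004
0.03271621668130975 [ 0.92952224 -1.06071641  0.56502307]
1.307 [-0.038 -0.006 -0.001 -0.125]
1.207 [-0.079 -0.01  -0.001 -0.253]
1.107 [-0.12  -0.01  -0.001 -0.38 ]
1.0070000000000001 [-0.161 -0.006 -0.001 -0.507]
0.907 [-0.202  0.002 -0.001 -0.635]
0.8069999999999999 [-0.241  0.015 -0.001 -0.762]
0.707 [-0.279  0.031 -0.001 -0.889]
```

View pics/s9.png

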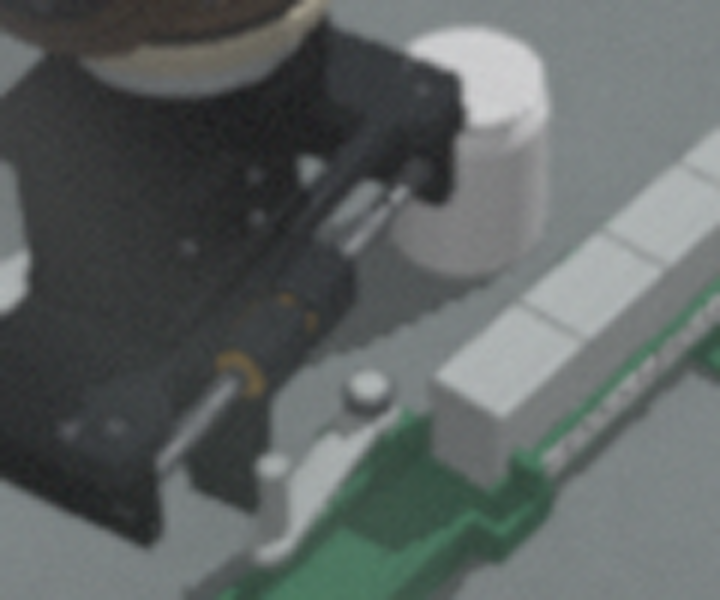

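The pin is now at (272,495) with the finger behind it, and the bar lies along the wall. I continue.

```bash
python3 -m pendant '[{"x":-0.038,"y":-0.006,"z":0,"rx":0,"ry":0,"rz":-0.125,"jaw":0},{"x":-0.079,"y":-0.01,"z":0,"rx":0,"ry":0,"rz":-0.253,"jaw":0},{"x":-0.12,"y":-0.01,"z":0,"rx":0,"ry":0,"rz":-0.38,"jaw":0},{"x":-0.161,"y":-0.006,"z":0,"rx":0,"ry":0,"rz":-0.507,"jaw":0},{"x":-0.202,"y":0.002,"z":0,"rx":0,"ry":0,"rz":-0.635,"jaw":0},{"x":-0.241,"y":0.015,"z":0,"rx":0,"ry":0,"rz":-0.762,"jaw":0},{"x":-0.279,"y":0.031,"z":0,"rx":0,"ry":0,"rz":-0.889,"jaw":0}]'
python3 - <<'E'
from k import *
st=env.state();p0=st["eef_pos"];y0=st["tcp_rot"][2];print(y0,st["ft_force"])
for q in [.607,.507,.407,.307,.237,.187]:
    T,y=tgt(q,0,252);print(q,rel(T,y,p0,y0))
c=env.read_camera('side'); np.savez('pics/side9.npz',**c)
crop(c,190,120,120,100,6,'pics/s10.png')
E
```

```text
t: 15.4
eef_pos: [561.4, 81.0, 251.8]
tcp_rot: [3.141, -0.001, 0.729]
ft_force: [1.4, 0.3, -0.4]
opening: 0.001
0.729017648474694 [ 1.44553748  0.30185361 -0.38787083]
0.607 [-0.041 -0.008 -0.001 -0.13 ]
0.507 [-0.082 -0.012 -0.001 -0.257]
0.407 [-0.124 -0.012 -0.001 -0.385]
0.307 [-0.165 -0.007 -0.001 -0.512]
0.237 [-0.193 -0.002 -0.001 -0.601]
0.187 [-0.213  0.004 -0.001 -0.665]
```

View pics/s10.png

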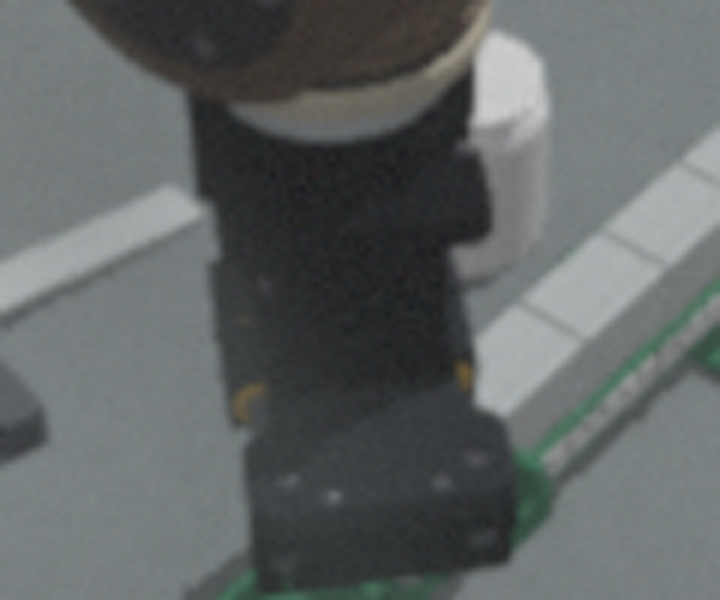

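The gripper hides the pin in this view, but the 1.5 N reading fits steady contact. I continue.

```bash
python3 -m pendant '[{"x":-0.041,"y":-0.008,"z":0,"rx":0,"ry":0,"rz":-0.13,"jaw":0},{"x":-0.082,"y":-0.012,"z":0,"rx":0,"ry":0,"rz":-0.257,"jaw":0},{"x":-0.124,"y":-0.012,"z":0,"rx":0,"ry":0,"rz":-0.385,"jaw":0},{"x":-0.165,"y":-0.007,"z":0,"rx":0,"ry":0,"rz":-0.512,"jaw":0},{"x":-0.193,"y":-0.002,"z":0,"rx":0,"ry":0,"rz":-0.601,"jaw":0},{"x":-0.213,"y":0.004,"z":0,"rx":0,"ry":0,"rz":-0.665,"jaw":0}]'
python3 - <<'E'
from k import *
st=env.state();p0=st["eef_pos"];y0=st["tcp_rot"][2];print(y0,st["ft_force"])
for q,g in [(.15,0),(.12,0),(.09,0),(.06,0),(.04,0),(.02,0),(0,0),(0,-1)]:
    T,y=tgt(q,g,252);print(q,rel(T,y,p0,y0))
c=env.read_camera('side'); np.savez('pics/side10.npz',**c)
crop(c,190,120,120,100,6,'pics/s11.png')
E
```

```text
t: 16.2
eef_pos: [538.1, 59.3, 251.8]
tcp_rot: [3.141, -0.0, 1.248]
ft_force: [-0.8, 0.7, -0.1]
opening: 0.003
1.2484248918214071 [-0.81843134  0.74601799 -0.05254427]
0.15 [-0.015 -0.004 -0.002 -0.051]
0.12 [-0.027 -0.007 -0.002 -0.089]
0.09 [-0.039 -0.009 -0.002 -0.127]
0.06 [-0.051 -0.01  -0.002 -0.165]
0.04 [-0.059 -0.011 -0.002 -0.191]
0.02 [-0.068 -0.012 -0.002 -0.216]
0 [-0.076 -0.012 -0.002 -0.242]
0 [-0.082 -0.011 -0.002 -0.242]
```

View pics/s11.png

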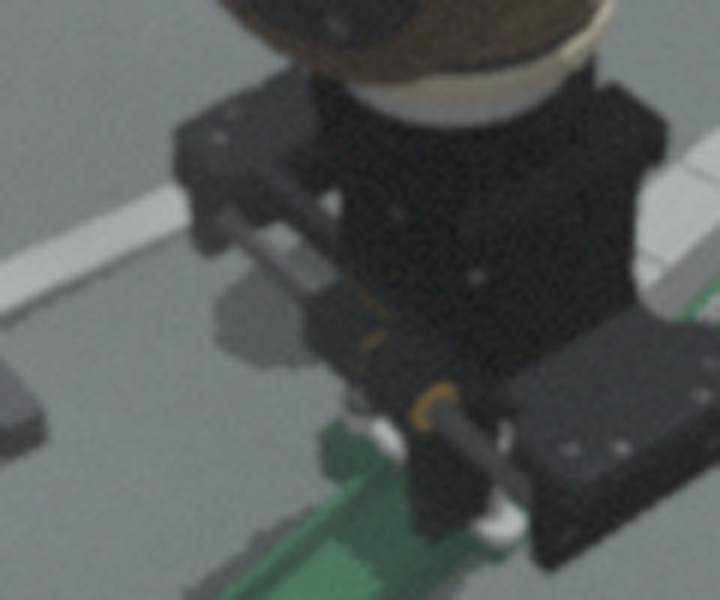

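The bar now spans the channel almost shut, with its end at (500,525) and the finger behind it. I close the rest slowly.

```bash
python3 -m pendant '[{"x":-0.015,"y":-0.004,"z":0,"rx":0,"ry":0,"rz":-0.051,"jaw":0},{"x":-0.027,"y":-0.007,"z":0,"rx":0,"ry":0,"rz":-0.089,"jaw":0},{"x":-0.039,"y":-0.009,"z":0,"rx":0,"ry":0,"rz":-0.127,"jaw":0},{"x":-0.051,"y":-0.01,"z":0,"rx":0,"ry":0,"rz":-0.165,"jaw":0},{"x":-0.057,"y":-0.011,"z":0,"rx":0,"ry":0,"rz":-0.191,"jaw":0}]'
```

```text
t: 16.88
eef_pos: [533.8, 51.6, 251.6]
tcp_rot: [3.142, 0.0, 1.401]
ft_force: [-0.1, 0.3, -0.1]
opening: 0.004
```

```bash
python3 -m pendant '[{"x":-0.005,"y":0,"z":0,"rx":0,"ry":0,"rz":-0.02,"jaw":0},{"x":-0.01,"y":0,"z":0,"rx":0,"ry":0,"rz":-0.04,"jaw":0}]'
```

```text
t: 17.12
eef_pos: [533.5, 50.2, 251.5]
tcp_rot: [-3.141, 0.0, 1.432]
ft_force: [0.3, 0.9, 0.0]
opening: 0.006
```

```bash
python3 -m pendant '[{"x":-0.004,"y":0,"z":0,"rx":0,"ry":0,"rz":0,"jaw":0},{"x":-0.008,"y":0,"z":0,"rx":0,"ry":0,"rz":0,"jaw":0}]'
```

```text
t: 17.38
eef_pos: [533.3, 49.3, 251.5]
tcp_rot: [-3.141, -0.0, 1.431]
ft_force: [-0.1, 7.8, -0.2]
opening: 0.005
```

```bash
python3 -m pendant '[{"x":-0.004,"y":0,"z":0,"rx":0,"ry":0,"rz":0,"jaw":0}]'
```

```text
t: 17.5
eef_pos: [533.3, 49.0, 251.5]
tcp_rot: [-3.142, -0.001, 1.43]
ft_force: [0.8, 10.2, 0.1]
opening: 0.005
```

There's a hard stop at channel x = -31.0, exactly the value expected for shut (-16-5-10). I'll give it one more small press, then retreat and look.

```bash
python3 -m pendant '[{"x":-0.003,"y":0,"z":0,"rx":0,"ry":0,"rz":0,"jaw":0}]'
python3 -m pendant '[{"x":0.03,"y":0,"z":0,"rx":0,"ry":0,"rz":0,"jaw":0},{"x":0.2,"y":0,"z":0,"rx":0,"ry":0,"rz":0,"jaw":0},{"x":0.5,"y":0,"z":-0.3,"rx":0,"ry":0,"rz":0,"jaw":0},{"x":0.9,"y":0,"z":-0.6,"rx":0,"ry":0,"rz":0,"jaw":0},{"x":1,"y":0,"z":-0.9,"rx":0,"ry":0,"rz":0,"jaw":0},{"x":1,"y":0,"z":-0.9,"rx":0,"ry":0,"rz":0,"jaw":0}]'
python3 - <<'E'
from k import *
for n in ('side','top'):
    c=env.read_camera(n); np.savez(f'pics/{n}11.npz',**c)
crop(load('side',11),190,120,160,150,4,'pics/s12.png');crop(load('top',11),215,150,150,100,5,'pics/t12.png')
E
```

```text
t: 17.62
eef_pos: [533.2, 48.8, 251.5]
tcp_rot: [3.141, -0.001, 1.43]
ft_force: [1.5, 13.6, -0.3]
opening: 0.004
t: 18.38
eef_pos: [554.2, 198.2, 390.3]
tcp_rot: [3.135, -0.002, 1.433]
ft_force: [-0.7, -0.3, 0.1]
opening: 0.005
```

View pics/s12.png

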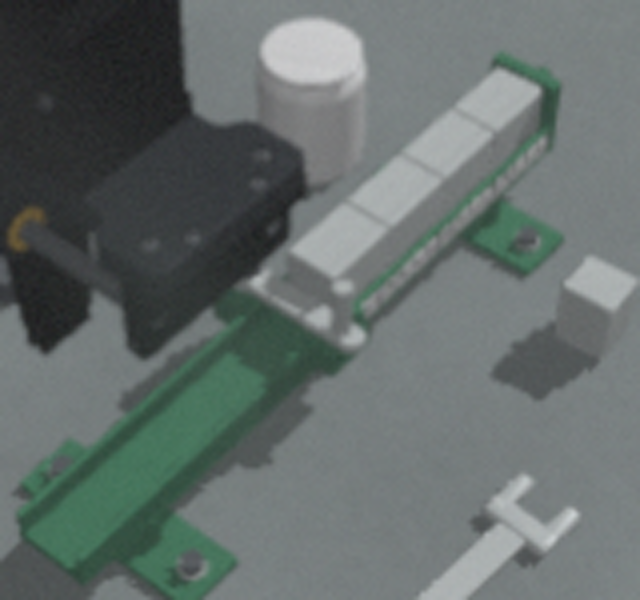

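View pics/t12.png

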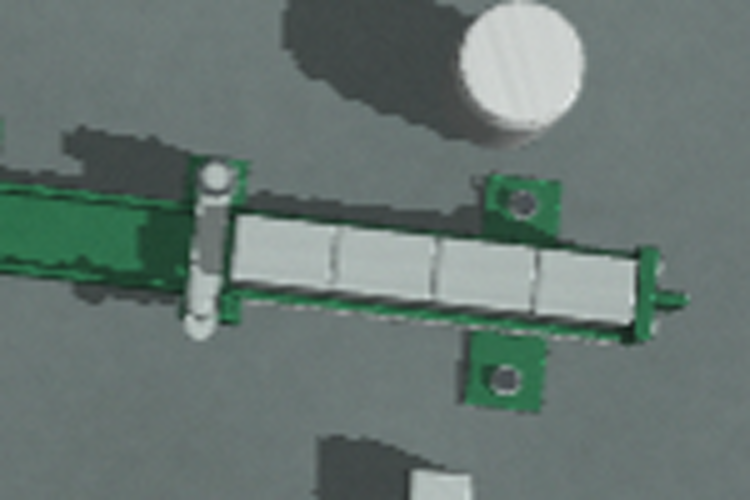

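The bar lies straight across the channel: pin top at about (207,320) in the top crop and (343,288) in the side crop. The row is unchanged. I'll check q, then hand in.

```bash
python3 - <<'E'
from k import *
t=load("top",11);s=load("side",11)
a=[215+207.5/5-.5,150+319.5/5-.5];b=[190+343.5/4-.5,120+288.5/4-.5]
X,e=tri(t,a,s,b);print("tri",X,e)
for w in (plane(t,[a],84)[0],plane(s,[b],84)[0],X):
    d=w[:2]-PV;print(w,"q",np.arctan2(-d@u,-d@v),np.linalg.norm(d))
print(env.state()["ft_force"])
env.job_done()
E
```

```text
tri [528.13459736  32.11428481  83.45008744] 4.432856201982035
[526.1004022   31.14260045  84.        ] q -0.05666369545942138 64.32898330338055
[529.93611586  33.40877198  84.        ] q -0.014649071118744722 60.72995074612168
[528.13459736  32.11428481  83.45008744] q -0.03865676732604631 62.384529839288945
[ 0.35580211  0.08992587 -0.833995  ]
the job is handed in; nothing more can be done
```

The row is home and the keeper is shut. I handed the job in at about 18.5 s of the 48 s allowed.

- **Row:** I pushed it from blank_4's tail face at 20 mm/s or less, needing about 8–9 N. For the last few millimetres I crept at about 4 mm/s until the force rose to 25 N with no further movement. In the pictures the seams are tight. The row's ends measure x ≈ -4.6 and +175.3 mm, against -5 and +175 expected.
- **Keeper:** I pushed the pin round with the shut fingertips at about 1–2 N. It met its hard stop with the fingers at x = -31.0 mm, which is where a shut keeper should put them, and I pressed it to 13.6 N there. I then pulled the arm clear, and the last force reading was under 1 N.
- **Final check on the keeper angle:** the two cameras gave q between -0.06 and -0.01 rad, so shut within measurement error. The pin's top was hard to pick out against the bar in the top view, so the two rays missed each other by 4.4 mm. I relied more on the hard-stop contact and the side view.
- **Bystanders:** the tin, offcut and wrench look unmoved in the pictures. I did not re-measure them, and the last pictures were cropped, so the square and the brown and black look-alikes are not in them; the arm never went near these at low height.

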